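# Find the unsupported cover of the wiring box and push it open

### The arm

A 7-joint arm with a two-finger parallel gripper is mounted at the origin on the work surface. World frame = base frame: x ahead of the robot, y to its left, z up, the work surface at z = 0. Lengths are in m, angles in rad, forces in N, time in s.
With the tool pointing down it reaches from about 0.425 to 0.875 m from the base axis. Payload 4.7 kg.
Tool frame: the origin (TCP) lies midway between the tips of the shut fingers; the grasp point (between the pads) lies 19 mm behind it (ctrl.grip_depth is the distance from the TCP to the grasp point, in m); z points along the fingers, y is the direction in which the jaws open and shut (so a half turn about z gives the same grasp; the last joint's range is limited). The gripper opens to 87 mm and grips with 3 to 60 N. Pads are 19 mm wide; open, the fingers measure 117 mm over their backs; the gripper's body (75 mm by 190 mm) begins 51 mm behind the grasp point.
Start: joints at [1.149, 0.321, -0.07, 1.45, 0.023, 1.371, -0.057], TCP at [0.274, -0.589, 0.223] pointing down, gripper open.
Joint ranges: [-2.86, 2.86], [-0.3, 2.09], [-1.38, 1.24], [0.06, 2.45], [-1.56, 4.7], [0.09, 2.05], [-2.69, 2.69]. Speed limits (rad/s): [2.57, 2.57, 3.14, 3.14, 3.14, 3.14, 3.14].

### API

Orientations are given as a rotation vector (axis times angle).
In Python, from bench import ctrl gives the robot as it stands. The module is installed in compiled form; this text tells all that it offers.
- The arm moves only by the shell command python3 -m inch 'ROWS' [FORCE]. ROWS is JSON, a list of rows, each a list of 5 numbers: the opening, from -1 (shut) to 1 (fully open), so that 0 is half open, then the shift along the tool's x, y, z in mm, then the turn about the tool's z in rad. In form: [[fingers, tx, ty, tz, twist], ...]. A call has 1 to 5 rows; each row shifts and turns the pose as measured when the row begins, along the tool's axes as they then stand; what a row does not reach is not made up. A row lasts 1/8 s, in which the tool goes at most 62.5 mm and 10.7 degrees, less where a joint would pass 70% of its speed; a pose out of reach is approached as far as the arm can. A call is refused whole if a number of a shift passes 62.5 or a number of a turn 0.188, either way. A call with a gripper value outside its range is refused whole. The fingers move at their own pace and stop on an object; FORCE is the grip in N (left out, the last holds). Time passes only in rows, so rows that do not move let the fingers close. It gives the time, the measured TCP pose, the force and the opening at its end, in the units of the state.
- ctrl.get_state(): the state, without advancing time (a new reading comes with each control period).
- ctrl.get_image(name): name is "side" or "top"; returns a dict with "color" (480x640x3 uint8, red, green, blue), "range_z" (480x640 float32, m along the optical axis (not along the pixel's ray), 0 where there is no reading), "K" (3x3 intrinsics, pixels), "R" (3x3) and "t" (3): a world point X has camera coordinates R X + t. Camera axes: x right, y down, z forward; pixel columns grow to the right and rows downward; lengths in m; the calibration is good to about 2 mm. A picture is of the moment at which its call begins.
- ctrl.close_job(): hands the job in, once; it reports no verdict.
The state is a dict: "time": time; "joint_positions": joint angles; "qd": joint speeds; "joint_torque": joint torques, N m; "position": TCP position; "tool_rot": TCP orientation; "ft_force": force on the tool from outside, world axes, zero at the start; "torque": the same for the moment, N m; "grip_width": opening from 0.0 (shut) to 1.0 (fully open).
Only numpy, scipy, OpenCV 4.12 (cv2) and the standard library are available. Lean on these libraries where they do the work, as an engineer would, in place of code of your own. Each camera call takes 0.05 s, during which the arm holds its last target. There are 200 camera calls.

### The job

One of the four blue covers of the bench wiring box has lost the support under its rear half: press lightly on the yellow dots to find the one that rocks, then push its raised front edge back until that cover stands fully open, and take the hand away. Use only the fingertips or the outside of the fingers: do not take the cover between the fingers, and do not force the covers that stay firm. Leave the loose things on and around the box where they are.

Things in the scene. Friction and masses are not known exactly. Their poses are not given: they have to be found in the camera images.
- box: Grey bench wiring box, fixed to the bench, 190 (its x, front to back) x 398 (its y) x 80 high (all sizes in mm). Origin: centre of its underside; its +x points to its rear (away from the robot), z up. Four identical blue covers in a row along y lie flush in its top. Behind them a deck 54 wide, in front a rim 22 wide, between them bars 14 wide.
- cover0 (a joint): Tilt (rad) of the blue cover 1st from the right seen from the robot (lowest y): 0 closed and flush, 1.4 fully open at its stop. Cover 110 front to back x 78 x 5 thick, on a cross pin along the box's y, 60 behind its front edge, 50 before its rear edge, 2.5 below the box top. As it grows the rear half sinks into the well (70 deep, 82 x 114) and the front edge rises and swings back. Stays at any tilt where left.
- cover1 (a joint): Tilt (rad) of the blue cover 2nd from the right: 0 closed and flush, 1.4 fully open at its stop. Cover 110 front to back x 78 x 5 thick, on a cross pin along the box's y, 60 behind its front edge, 50 before its rear edge, 2.5 below the box top. As it grows the rear half sinks into the well (70 deep, 82 x 114) and the front edge rises and swings back. Stays at any tilt where left.
- cover2 (a joint): Tilt (rad) of the blue cover 3rd from the right: 0 closed and flush, 1.4 fully open at its stop. Cover 110 front to back x 78 x 5 thick, on a cross pin along the box's y, 60 behind its front edge, 50 before its rear edge, 2.5 below the box top. As it grows the rear half sinks into the well (70 deep, 82 x 114) and the front edge rises and swings back. Stays at any tilt where left.
- cover3 (a joint): Tilt (rad) of the blue cover 4th from the right, leftmost (highest y): 0 closed and flush, 1.4 fully open at its stop. Cover 110 front to back x 78 x 5 thick, on a cross pin along the box's y, 60 behind its front edge, 50 before its rear edge, 2.5 below the box top. As it grows the rear half sinks into the well (70 deep, 82 x 114) and the front edge rises and swings back. Stays at any tilt where left.
- cover0_pad (a point): Centre of the flush yellow dot (20 across) on top of the rear half of cover0, 31 behind its pin, the place to press; 80 above the bench when closed. Turns with the cover. Pressed here, a supported cover stays firm (tilt under 0.03); the unsupported one gives way under 3 to 7 N (hinge friction 0.09 N m).
- cover0_edge (a point): Middle of the top of the front edge of cover0, 60 before its pin; 80 above the bench when closed, rising as it tilts. The point and its axes turn with the cover (x to the rear along the cover, z out of its top). The cover is slick plastic (friction about 0.25): its edge slides up the fingers as it is pushed back.
- cover1_pad (a point): Centre of the flush yellow dot (20 across) on top of the rear half of cover1, 31 behind its pin, the place to press; 80 above the bench when closed. Turns with the cover. Pressed here, a supported cover stays firm (tilt under 0.03); the unsupported one gives way under 3 to 7 N (hinge friction 0.09 N m).
- cover1_edge (a point): Middle of the top of the front edge of cover1, 60 before its pin; 80 above the bench when closed, rising as it tilts. The point and its axes turn with the cover (x to the rear along the cover, z out of its top). The cover is slick plastic (friction about 0.25): its edge slides up the fingers as it is pushed back.
- cover2_pad (a point): Centre of the flush yellow dot (20 across) on top of the rear half of cover2, 31 behind its pin, the place to press; 80 above the bench when closed. Turns with the cover. Pressed here, a supported cover stays firm (tilt under 0.03); the unsupported one gives way under 3 to 7 N (hinge friction 0.09 N m).
- cover2_edge (a point): Middle of the top of the front edge of cover2, 60 before its pin; 80 above the bench when closed, rising as it tilts. The point and its axes turn with the cover (x to the rear along the cover, z out of its top). The cover is slick plastic (friction about 0.25): its edge slides up the fingers as it is pushed back.
- cover3_pad (a point): Centre of the flush yellow dot (20 across) on top of the rear half of cover3, 31 behind its pin, the place to press; 80 above the bench when closed. Turns with the cover. Pressed here, a supported cover stays firm (tilt under 0.03); the unsupported one gives way under 3 to 7 N (hinge friction 0.09 N m).
- cover3_edge (a point): Middle of the top of the front edge of cover3, 60 before its pin; 80 above the bench when closed, rising as it tilts. The point and its axes turn with the cover (x to the rear along the cover, z out of its top). The cover is slick plastic (friction about 0.25): its edge slides up the fingers as it is pushed back.
- core: Loose green ferrite ring, 30 across, 12 high, lying on the box's rear deck; origin at the centre of its underside. Leave alone.
- coil: Loose copper coil ring (94 across) standing on a black foot 70 x 60 x 20, 111 high in all, on the bench to the left of the box; origin under the foot. Leave alone.
- board: Loose yellow circuit board 60 x 50 x 6 with a red connector (to 18 high) on the bench behind the box; origin under its centre. Leave alone.
- driver: Loose screwdriver lying on the bench to the right of the box, roughly along the box's x; origin on its underside. Leave alone.

How it is judged:
On the way:
1. the unsupported cover rocks under a press (tilts more than 0.1 rad) (value of joint any of cover0, cover1, cover2, cover3 above 0.1 rad), for 0.1 s.
At the end, for the whole second after the job is handed in: The unsupported cover is open by more than 1.15 rad (fully open is 1.4) and still; the other three are closed (under 0.06 rad) (((value of joint cover0 above 1.15 rad and velocity of joint cover0 between -0.05 and 0.05 rad/s and value of joint each of cover1, cover2, cover3 below 0.06 rad) or (value of joint cover1 above 1.15 rad and velocity of joint cover1 between -0.05 and 0.05 rad/s and value of joint each of cover0, cover2, cover3 below 0.06 rad) or (value of joint cover2 above 1.15 rad and velocity of joint cover2 between -0.05 and 0.05 rad/s and value of joint each of cover0, cover1, cover3 below 0.06 rad) or (value of joint cover3 above 1.15 rad and velocity of joint cover3 between -0.05 and 0.05 rad/s and value of joint each of cover0, cover1, cover2 below 0.06 rad))); the robot touches nothing.
It fails at once if a loose thing on or by the box is disturbed (moved more than 15 mm) (distance of any of core, coil, board, driver from where it was at the start of the episode above 0.015 m).
It fails at once if a cover is taken between the fingers (the grasp point between the pads lies in the cover's plate) ((x of the grasp point in the frame of cover0_edge between -0.004 and 0.114 m and y of the grasp point in the frame of cover0_edge between -0.039 and 0.039 m and z of the grasp point in the frame of cover0_edge between -0.007 and 0.002 m) or (x of the grasp point in the frame of cover1_edge between -0.004 and 0.114 m and y of the grasp point in the frame of cover1_edge between -0.039 and 0.039 m and z of the grasp point in the frame of cover1_edge between -0.007 and 0.002 m) or (x of the grasp point in the frame of cover2_edge between -0.004 and 0.114 m and y of the grasp point in the frame of cover2_edge between -0.039 and 0.039 m and z of the grasp point in the frame of cover2_edge between -0.007 and 0.002 m) or (x of the grasp point in the frame of cover3_edge between -0.004 and 0.114 m and y of the grasp point in the frame of cover3_edge between -0.039 and 0.039 m and z of the grasp point in the frame of cover3_edge between -0.007 and 0.002 m)).
It fails at once if the box or a cover is forced (fingers press with more than 80 N) (contact force between the fingers and box above 80 N).
It also fails if it takes over 51 s, if anything falls off the work surface, if the arm or the gripper's body presses on something with over 40 N, if the wrist force passes 120 N, or if a joint passes its speed limit or range.

## Working session

There is one attempt and no reset: what is moved stays moved. The work goes in short steps, Python scripts to look and compute and a shell command to move; the robot and the scene stay as the last step left them, time stands still between calls to the robot, and variables do not carry over. Pictures are saved under pics/ and viewed, about 8 in all and at most 12, crops included, and the job is handed in when it is done.

```bash
mkdir -p pics
python3 - <<'E'
from bench import ctrl
import cv2
for n in ("top","side"):
    d=ctrl.get_image(n); cv2.imwrite(f"pics/{n}0.png",d["color"][:,:,::-1])
    print(n,d["K"].tolist(),d["R"].round(4).tolist(),d["t"].round(4).tolist())
s=ctrl.get_state(); print(s)
E
```

```text
top [[546.3986738599116, 0.0, 321.21032296247506], [0.0, 546.3986738599116, 235.85507768849698], [0.0, 0.0, 1.0]] [[0.0159, -0.9998, 0.0086], [-0.9845, -0.0171, -0.1746], [0.1747, -0.0056, -0.9846]] [0.0074, 0.6035, 1.0718]
side [[537.3655433312472, 0.0, 317.46116689421996], [0.0, 537.3655433312472, 247.15108330166754], [0.0, 0.0, 1.0]] [[-0.9994, -0.0315, -0.0142], [-0.0142, 0.7489, -0.6626], [0.0315, -0.662, -0.7489]] [0.6017, 0.0393, 0.9394]
{'time': 0.1, 'joint_positions': array([ 1.1490773 ,  0.32174602, -0.07006032,  1.45154138,  0.022647  ,
        1.37077906, -0.0569017 ]), 'qd': array([ 0.00013534, -0.00385026, -0.00013291, -0.00241073, -0.0010596 ,
        0.00204824, -0.00118672]), 'joint_torque': array([-1.46072987e-03, -4.92575741e+01, -4.06633392e-01, -3.13399959e+01,
       -6.41336432e-02,  3.93866468e-02,  8.53620782e-05]), 'position': array([ 0.27412336, -0.58883809,  0.22157839]), 'tool_rot': array([-3.06572183e+00, -6.78848235e-01,  7.93610517e-04]), 'ft_force': array([ 0.46135915, -0.24973274,  0.67631747]), 'torque': array([-0.01756361, -0.0022481 , -0.04597889]), 'grip_width': 0.9964277681589496}
```

View pics/top0.png

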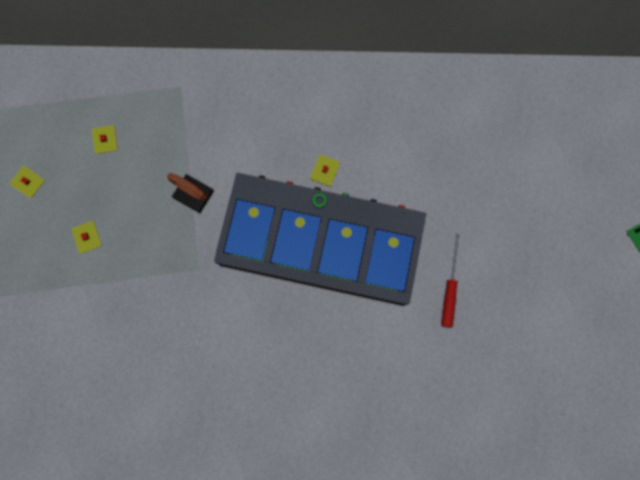

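View pics/side0.png

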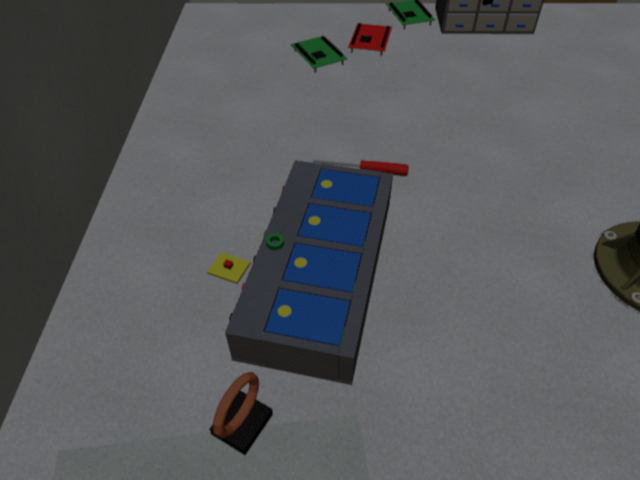

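```bash
cat > h.py <<'E'
from bench import ctrl
import numpy as np
from scipy.spatial.transform import Rotation as Ro
def ray(d,u,v,z):
    K,R,t=map(np.array,(d["K"],d["R"],d["t"])); c=-R.T@t
    r=R.T@np.linalg.inv(K)@[u,v,1]; return c+r*(z-c[2])/r[2]
def tool():
    s=ctrl.get_state(); return s,Ro.from_rotvec(s["tool_rot"]).as_matrix()
def to(goal,yaw=None):
    s,R=tool(); print("t",round(s["time"],2),"pos",s["position"].round(4),"F",s["ft_force"].round(1),"w",round(s["grip_width"],2))
    print("tool-mm",(R.T@(np.array(goal)-s["position"])*1000).round(1))
    if yaw is not None:
        a=np.arctan2(R[1,0],R[0,0]); print("twist needed",round((a-yaw+np.pi/2)%np.pi-np.pi/2,3),"tool x yaw",round(a,3))
E
python3 - <<'E'
from h import *
import cv2
for n in ("top","side"):
    d=ctrl.get_image(n); h=cv2.cvtColor(d["color"],cv2.COLOR_RGB2HSV)
    def blobs(lo,hi,a0,a1,z):
        m=cv2.inRange(h,lo,hi); k,_,st,c=cv2.connectedComponentsWithStats(m)
        P=[]
        for i in range(1,k):
            if a0<st[i,4]<a1: p=ray(d,*c[i],z); P.append(p); print(n,st[i,4],c[i].round(1),p.round(4))
    print("yellow");blobs((22,100,60),(35,255,255),40,250,.08)
    print("blue");blobs((100,120,60),(130,255,255),500,9000,.08)
    print("green");blobs((45,100,40),(80,255,255),40,400,.09)
to([.5,0,.2],0)
E
```

```text
yellow
top 51 [253.3 211.8] [0.6456 0.1556 0.08  ]
top 50 [299.7 222. ] [0.6262 0.0614 0.08  ]
top 51 [346.3 231.8] [ 0.6077 -0.0328  0.08  ]
top 49 [393.2 242. ] [ 0.5885 -0.127   0.08  ]
blue
top 2078 [248.7 230.1] [0.6077 0.1634 0.08  ]
top 2090 [295.3 240.1] [0.5889 0.0693 0.08  ]
top 2124 [342.3 250.2] [ 0.5701 -0.0251  0.08  ]
top 2133 [389.5 260.5] [ 0.5511 -0.1194  0.08  ]
green
top 143 [319.2 200. ] [0.6699 0.0229 0.09  ]
top 170 [635.  235.7] [ 0.608  -0.6099  0.09  ]
yellow
side 50 [326.3 183.5] [ 0.5887 -0.1258  0.08  ]
side 65 [314.  220.1] [ 0.6078 -0.032   0.08  ]
side 80 [300.1 262.1] [0.6266 0.062  0.08  ]
side 103 [284.1 310.5] [0.6454 0.156  0.08  ]
blue
side 1736 [346.6 187.4] [ 0.5517 -0.1159  0.08  ]
side 2102 [335.8 224.6] [ 0.5704 -0.022   0.08  ]
side 2593 [323.3 267.3] [0.5893 0.072  0.08  ]
side 3243 [309.  316.7] [0.6082 0.1661 0.08  ]
green
side 182 [274.3 240. ] [0.6705 0.0243 0.09  ]
t 0.2 pos [ 0.2742 -0.589   0.2219] F [0.3 0.2 0. ] w 1.0
tool-mm [ 453.3 -438.6   22.3]
twist needed 0.436 tool x yaw 0.436
```

```bash
python3 -m inch '[[-1,0,0,0,0.159],[-1,0,0,0,0.159],[-1,0,0,0,0.159],[-1,0,0,0,0.159],[-1,0,0,0,0]]' 10; python3 -c "
from h import *
to([.5886,-.1264,.12],-.199)"
```

```text
time: 0.82
position: [0.2738, -0.5882, 0.2202]
tool_rot: [-3.119, 0.343, 0.004]
ft_force: [0.1, 0.2, 0.4]
grip_width: 0.515
t 0.82 pos [ 0.2738 -0.5882  0.2202] F [0.1 0.2 0.4] w 0.51
tool-mm [ 207.3 -518.8  101.3]
twist needed -0.02 tool x yaw -0.219
```

```bash
python3 -m inch '[[-1,20,-50,3,-0.02],[-1,22,-55,3,0],[-1,22,-55,3,0],[-1,22,-55,3,0],[-1,22,-55,3,0]]'; python3 -m inch '[[-1,20,-50,3,0],[-1,20,-50,3,0],[-1,20,-50,3,0],[-1,20,-50,3,0],[-1,0,0,0,0]]'; python3 -c "
from h import *
to([.5886,-.1264,.12],-.199)"
```

```text
time: 1.45
position: [0.4326, -0.3433, 0.204]
tool_rot: [-3.126, 0.303, 0.006]
ft_force: [0.4, 0.3, 0.1]
grip_width: 0.019
time: 2.08
position: [0.5537, -0.1486, 0.1919]
tool_rot: [-3.129, 0.26, 0.002]
ft_force: [-0.7, 0.4, 0.3]
grip_width: 0.005
t 2.08 pos [ 0.5537 -0.1486  0.1919] F [-0.7  0.4  0.3] w 0.0
tool-mm [ 30.8 -27.5  72. ]
twist needed 0.033 tool x yaw -0.166
```

```bash
python3 -m inch '[[-1,31,-27,0,0.03],[-1,0,0,40,0],[-1,0,0,20,0],[-1,0,0,0,0]]'; python3 -c "
from h import *
to([.5886,-.1264,.08],-.199)"
```

```text
time: 2.58
position: [0.5891, -0.1299, 0.1309]
tool_rot: [3.127, -0.296, -0.001]
ft_force: [0.1, 0.1, 1.0]
grip_width: 0.002
t 2.58 pos [ 0.5891 -0.1299  0.1309] F [0.1 0.1 1. ] w 0.0
tool-mm [-1.1 -3.4 50.9]
twist needed 0.01 tool x yaw -0.189
```

```bash
python3 -m inch '[[-1,-1,-3,40,0.01],[-1,0,0,0,0],[-1,0,0,4,0],[-1,0,0,0,0]]'; python3 -m inch '[[-1,0,0,3,0],[-1,0,0,0,0]]';python3 -m inch '[[-1,0,0,3,0],[-1,0,0,0,0]]'; python3 -c "
from h import *
to([.5886,-.1264,.08],-.199)"
```

```text
time: 3.08
position: [0.5914, -0.1307, 0.0923]
tool_rot: [3.122, -0.311, 0.012]
ft_force: [-0.3, -0.2, 0.5]
grip_width: 0.006
time: 3.32
position: [0.5927, -0.1312, 0.0914]
tool_rot: [3.122, -0.311, 0.017]
ft_force: [-0.4, 0.9, 0.8]
grip_width: 0.002
time: 3.58
position: [0.5929, -0.1312, 0.0885]
tool_rot: [3.122, -0.311, 0.018]
ft_force: [-0.2, -0.2, 0.2]
grip_width: 0.009
t 3.58 pos [ 0.5929 -0.1312  0.0885] F [-0.2 -0.2  0.2] w 0.01
tool-mm [-5.3 -3.9  8.4]
twist needed 0.001 tool x yaw -0.198
```

```bash
python3 -m inch '[[-1,-5,-4,4,0],[-1,0,0,4,0]]'; python3 -m inch '[[-1,0,0,4,0]]';python3 -m inch '[[-1,0,0,4,0]]'; python3 -c "
from h import *
to([.5886,-.1264,.08],-.199)"
```

```text
time: 3.82
position: [0.5887, -0.1257, 0.0802]
tool_rot: [3.122, -0.31, 0.018]
ft_force: [-1.7, 2.3, 16.0]
grip_width: 0.004
time: 3.95
position: [0.5888, -0.1256, 0.0799]
tool_rot: [3.121, -0.31, 0.017]
ft_force: [-13.7, 1.1, 38.2]
grip_width: 0.009
time: 4.08
position: [0.5888, -0.1256, 0.0801]
tool_rot: [3.119, -0.31, 0.017]
ft_force: [-10.0, 2.2, 24.4]
grip_width: -0.0
t 4.08 pos [ 0.5888 -0.1256  0.0801] F [-10.    2.2  24.4] w -0.0
tool-mm [-0.   0.8  0.1]
twist needed 0.001 tool x yaw -0.198
```

Cover 0 is firm. On to cover 1.

```bash
python3 -m inch '[[-1,0,0,-18,0],[-1,0,-50,0,0],[-1,0,-46,0,0],[-1,0,0,0,0]]'; python3 -c "
from h import *
to([.6077,-.0324,.08],-.199)"
```

```text
time: 4.58
position: [0.6086, -0.03, 0.099]
tool_rot: [3.118, -0.314, 0.021]
ft_force: [-0.7, 0.3, 0.1]
grip_width: 0.006
t 4.58 pos [ 0.6086 -0.03    0.099 ] F [-0.7  0.3  0.1] w 0.01
tool-mm [-0.7  2.4 19. ]
twist needed -0.001 tool x yaw -0.2
```

```bash
python3 -m inch '[[-1,-1,2,15,0],[-1,-1,0,4,0]]'; python3 -m inch '[[-1,0,0,3,0]]';python3 -m inch '[[-1,0,0,3,0]]'; python3 -c "
from h import *
to([.6077,-.0324,.08],-.199)"
```

```text
time: 4.82
position: [0.6065, -0.0328, 0.0801]
tool_rot: [3.118, -0.316, 0.022]
ft_force: [-6.7, 2.5, 20.5]
grip_width: 0.001
time: 4.95
position: [0.6066, -0.0328, 0.08]
tool_rot: [3.118, -0.318, 0.022]
ft_force: [-10.8, 3.3, 31.6]
grip_width: 0.008
time: 5.08
position: [0.6065, -0.0328, 0.0802]
tool_rot: [3.118, -0.321, 0.022]
ft_force: [-8.8, 3.8, 22.2]
grip_width: 0.002
t 5.08 pos [ 0.6065 -0.0328  0.0802] F [-8.8  3.8 22.2] w 0.0
tool-mm [ 1.  -0.6  0.2]
twist needed -0.006 tool x yaw -0.205
```

Cover 1 is firm. Cover 2.

```bash
python3 -m inch '[[-1,0,0,-18,0],[-1,0,-50,0,0],[-1,0,-46,0,0],[-1,0,0,0,0]]'; python3 -c "
from h import *
to([.6264,.0617,.08],-.199)"
```

```text
time: 5.58
position: [0.6251, 0.0547, 0.095]
tool_rot: [3.113, -0.34, 0.016]
ft_force: [0.5, 0.2, -0.5]
grip_width: 0.004
t 5.58 pos [0.6251 0.0547 0.095 ] F [ 0.5  0.2 -0.5] w 0.0
tool-mm [-0.4 -7.3 14.9]
twist needed -0.018 tool x yaw -0.217
```

```bash
python3 -m inch '[[-1,0,-7,11,-0.02],[-1,0,0,3,0]]'; python3 -m inch '[[-1,0,0,3,0]]';python3 -m inch '[[-1,0,0,3,0]]'; python3 -c "
from h import *
to([.6264,.0617,.08],-.199)"
```

```text
time: 5.82
position: [0.6267, 0.0596, 0.0802]
tool_rot: [3.116, -0.312, 0.015]
ft_force: [-5.1, 4.4, 18.1]
grip_width: 0.005
time: 5.95
position: [0.6268, 0.0597, 0.0801]
tool_rot: [3.116, -0.314, 0.015]
ft_force: [-10.2, -0.7, 30.0]
grip_width: 0.004
time: 6.08
position: [0.6268, 0.0596, 0.0801]
tool_rot: [3.116, -0.316, 0.015]
ft_force: [-7.2, 1.8, 20.6]
grip_width: 0.007
t 6.08 pos [0.6268 0.0596 0.0801] F [-7.2  1.8 20.6] w 0.01
tool-mm [-0.8 -2.   0.1]
twist needed -0.003 tool x yaw -0.202
```

Cover 2 is firm too. Cover 3.

```bash
python3 -m inch '[[-1,0,0,-18,0],[-1,0,-52,0,0],[-1,0,-46,0,0],[-1,0,0,0,0]]'; python3 -c "
from h import *
to([.6455,.1558,.08],-.199)"
```

```text
time: 6.58
position: [0.6479, 0.1505, 0.0973]
tool_rot: [3.112, -0.331, 0.015]
ft_force: [-0.2, -0.5, 0.6]
grip_width: 0.004
t 6.58 pos [0.6479 0.1505 0.0973] F [-0.2 -0.5  0.6] w 0.0
tool-mm [-3.6 -4.9 17.3]
twist needed -0.013 tool x yaw -0.212
```

```bash
python3 -m inch '[[-1,-4,-5,13,-0.013],[-1,0,0,3,0]]'; python3 -m inch '[[-1,0,0,3,0]]';python3 -m inch '[[-1,0,0,3,0]]'; python3 -m inch '[[-1,0,0,3,0]]'; python3 -c "
from h import *
to([.6455,.1558,.07],-.199)"
```

```text
time: 6.82
position: [0.645, 0.1535, 0.0798]
tool_rot: [3.112, -0.314, 0.014]
ft_force: [-0.9, 1.9, 4.1]
grip_width: 0.006
time: 6.95
position: [0.6455, 0.1528, 0.0773]
tool_rot: [3.113, -0.316, 0.016]
ft_force: [0.7, 1.7, 5.7]
grip_width: 0.005
time: 7.08
position: [0.646, 0.1523, 0.0748]
tool_rot: [3.113, -0.317, 0.017]
ft_force: [-0.4, 1.5, 4.3]
grip_width: 0.007
time: 7.2
position: [0.6466, 0.1517, 0.0722]
tool_rot: [3.113, -0.318, 0.019]
ft_force: [0.3, 0.9, 4.9]
grip_width: 0.005
t 7.2 pos [0.6466 0.1517 0.0722] F [0.3 0.9 4.9] w 0.0
tool-mm [-1.9 -3.8  2.2]
twist needed -0.005 tool x yaw -0.204
```

```bash
python3 -m inch '[[-1,-2,-4,4,0],[-1,0,0,4,0],[-1,0,0,3,0]]'; python3 -m inch '[[-1,0,0,-30,0],[-1,0,0,-40,0],[-1,0,0,-15,0],[-1,0,0,0,0]]'
python3 - <<'E'
from h import *
import cv2
c=np.array([.6079,.1648,.08])
d=ctrl.get_image("side"); cv2.imwrite("pics/s1.png",cv2.resize(d["color"][180:400,180:440,::-1],None,fx=3,fy=2.7))
pin=np.array([.6455,.1558])-.031*np.array([.980,-.1975]); print("pin",pin)
g=pin-.095*np.array([.980,-.1975]); to([*g,.14],-.199)
E
```

```text
time: 7.58
position: [0.6473, 0.1536, 0.0611]
tool_rot: [3.11, -0.321, 0.025]
ft_force: [0.5, -0.4, 3.6]
grip_width: 0.01
time: 8.07
position: [0.6416, 0.1545, 0.1409]
tool_rot: [3.107, -0.319, 0.005]
ft_force: [0.5, -0.4, -1.0]
grip_width: 0.009
pin [0.61512   0.1619225]
t 8.12 pos [0.6412 0.1543 0.14  ] F [ 0.5  1.  -0.1] w 0.0
tool-mm [-122.    -1.6   -0.4]
twist needed -0.006 tool x yaw -0.205
```

View pics/s1.png

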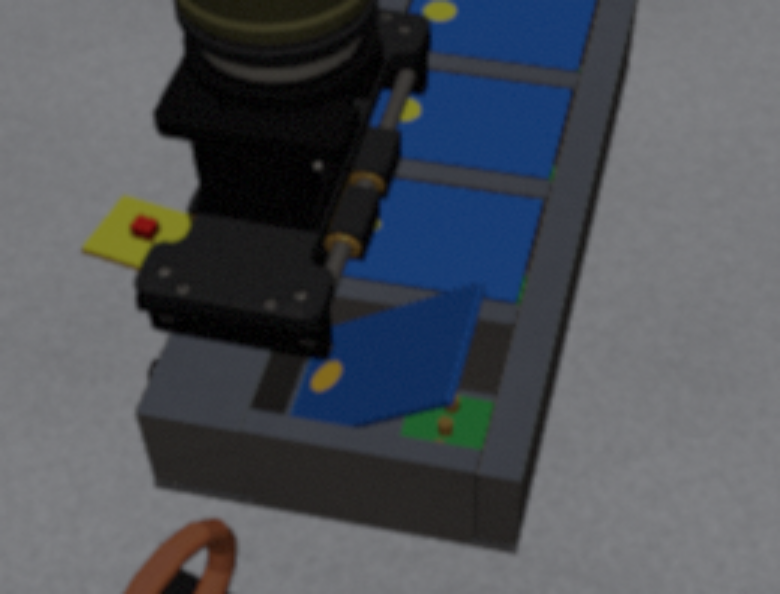

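The picture shows the leftmost cover (cover 3) tilted about 0.7 rad. Its front edge runs from (485,285) to (450,405) in the crop. The covers visible beside it are flush. Next I go around in front of it.

```bash
python3 -m inch '[[-1,0,0,-15,0],[-1,-60,-1,-3,0],[-1,-60,0,-2,0],[-1,0,0,0,0]]'; python3 -c "
from h import *
to([.522,.1807,.092],-.199)"
```

```text
time: 8.62
position: [0.5184, 0.18, 0.1558]
tool_rot: [3.105, -0.32, -0.012]
ft_force: [0.0, 0.6, 0.7]
grip_width: 0.002
t 8.62 pos [0.5184 0.18   0.1558] F [0.  0.6 0.7] w 0.0
tool-mm [ 3.7 -2.8 63.7]
twist needed -0.007 tool x yaw -0.206
```

```bash
python3 -m inch '[[-1,3,-3,45,0],[-1,0,0,17,0],[-1,0,0,0,0]]'; python3 -m inch '[[-1,15,0,0,0],[-1,12,0,0,0],[-1,10,0,0,0]]'; python3 -c "
from h import *
s,R=tool(); to([.615-.98*.02,.1619+.1975*.02,.092],-.199)"
```

```text
time: 9.0
position: [0.5237, 0.1806, 0.0939]
tool_rot: [3.105, -0.322, -0.006]
ft_force: [0.0, 0.6, 0.7]
grip_width: 0.002
time: 9.38
position: [0.56, 0.1738, 0.0969]
tool_rot: [3.105, -0.323, -0.016]
ft_force: [-28.1, 1.0, 21.8]
grip_width: 0.009
t 9.38 pos [0.56   0.1738 0.0969] F [-28.1   1.   21.8] w 0.01
tool-mm [36.3  0.4  4.6]
twist needed -0.008 tool x yaw -0.207
```

Run:
```python
from h import *
import cv2
d=ctrl.get_image("side"); cv2.imwrite("pics/s2.png",cv2.resize(d["color"][220:400,220:440,::-1],None,fx=3.4,fy=3.3))
to([.615,.1619,.092])
```

```text
t 9.43 pos [0.5599 0.1738 0.0971] F [-14.8  -1.1  13.1] w 0.01
tool-mm [56.5  0.2  4.6]
```

View pics/s2.png

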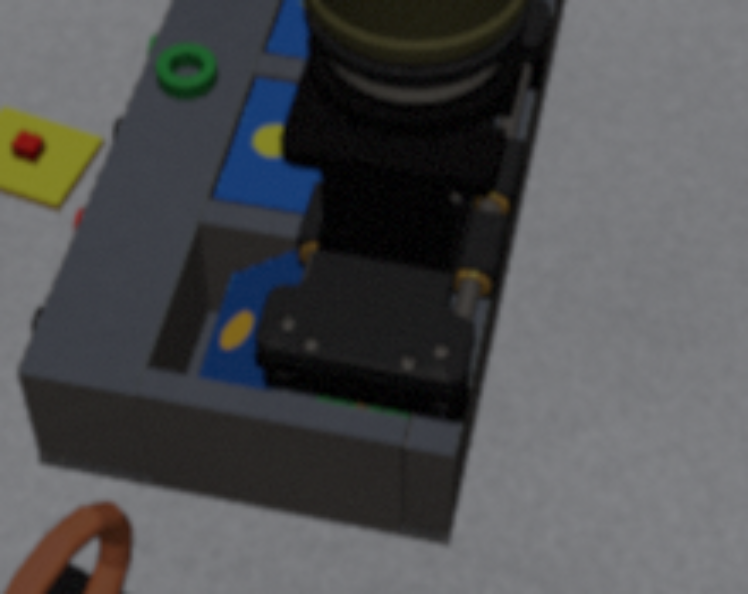

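The cover is still engaged: the pad has sunk to (237,330) and the core has not moved. The force is falling, so I continue in small steps.

```bash
python3 -m inch '[[-1,4,0,0,0]]'; python3 -m inch '[[-1,4,0,0,0]]'; python3 -m inch '[[-1,4,0,0,0]]'
```

```text
time: 9.55
position: [0.5599, 0.1738, 0.0977]
tool_rot: [3.103, -0.321, -0.032]
ft_force: [-14.2, -1.6, 10.1]
grip_width: 0.007
time: 9.68
position: [0.5602, 0.1737, 0.0984]
tool_rot: [3.101, -0.319, -0.046]
ft_force: [-12.7, 0.2, 9.9]
grip_width: 0.006
time: 9.8
position: [0.5605, 0.1735, 0.099]
tool_rot: [3.099, -0.318, -0.059]
ft_force: [-13.5, -0.2, 9.2]
grip_width: 0.006
```

Run:
```python
from h import *
d=ctrl.get_image("side")
K,R,t=map(np.array,(d["K"],d["R"],d["t"]))
bx=np.array([.98,-.1975,0]);by=np.array([.1975,.98,0]);z=np.array([0,0,1])
pin=np.array([.6151,.1619,.0775])
def pr(p): q=K@(R@p+t); return (q[:2]/q[2]).round(1)
for th in (0,.3,.4,.5,.6,.7,.8,.9):
    c,s=np.cos(th),np.sin(th); u=c*bx-s*z; n=s*bx+c*z
    print(th,pr(pin+.031*u+.0025*n),*[pr(pin-.06*u+.0025*n+k*.039*by) for k in(-1,1)])
import cv2
cv2.imwrite("pics/s3.png",cv2.resize(d["color"][260:370,260:390,::-1],None,fx=6,fy=5.4,interpolation=cv2.INTER_CUBIC))
s,Rt=tool(); print(Rt.round(3))
```

```text
0 [284.1 310.4] [349.4 300.4] [338.9 344.5]
0.3 [284.9 314.1] [347.5 293. ] [336.7 337.3]
0.4 [285.5 315.3] [346.1 290.5] [335.1 334.8]
0.5 [286.4 316.5] [344.3 288. ] [333.1 332.3]
0.6 [287.4 317.8] [342.1 285.5] [330.8 329.9]
0.7 [288.6 318.9] [339.6 283.1] [328.  327.5]
0.8 [289.9 320.1] [336.8 280.8] [324.9 325.2]
0.9 [291.3 321.2] [333.6 278.7] [321.6 323. ]
[[ 0.978 -0.202 -0.04 ]
 [-0.203 -0.979 -0.022]
 [-0.035  0.03  -0.999]]
```

View pics/s3.png

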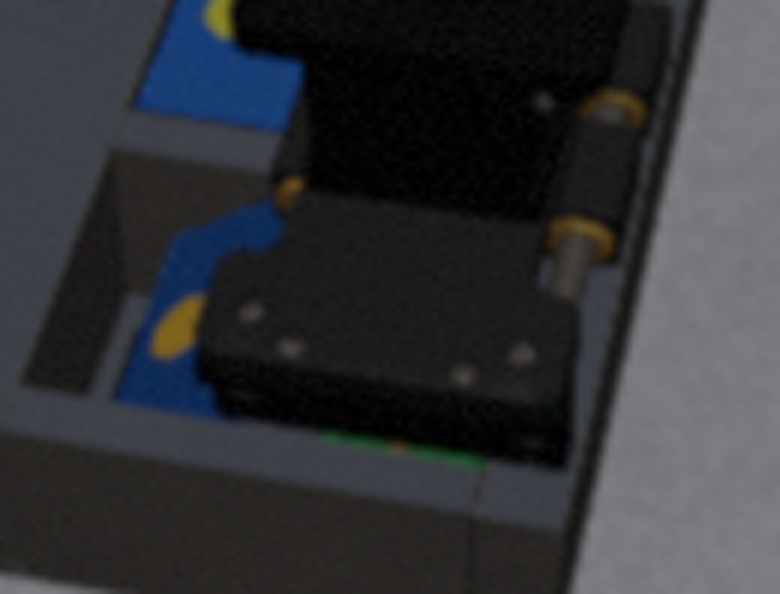

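The pad pixel gives a tilt of about 0.78. The force points along the plate, so the edge seems caught under a step higher up the fingers. I'll back off, raise the tool and push with the fingertips, rising as the edge does.

```bash
python3 -m inch '[[-1,-6,0,0,0],[-1,0,0,-12,0],[-1,0,0,0,0]]'; python3 -m inch '[[-1,6,0,-1,0]]'; python3 -m inch '[[-1,5,0,-1,0]]'; python3 -m inch '[[-1,5,0,-2,0]]'; python3 -c "
from h import *
to([.615,.1619,.11],-.199)"
```

```text
time: 10.22
position: [0.558, 0.175, 0.1138]
tool_rot: [3.1, -0.319, -0.053]
ft_force: [-0.7, 0.4, -0.8]
grip_width: 0.007
time: 10.35
position: [0.5631, 0.1741, 0.1148]
tool_rot: [3.1, -0.319, -0.057]
ft_force: [-5.6, 1.2, 1.7]
grip_width: 0.004
time: 10.48
position: [0.5676, 0.1733, 0.1156]
tool_rot: [3.1, -0.319, -0.059]
ft_force: [-3.5, 0.2, 1.4]
grip_width: 0.007
time: 10.6
position: [0.5726, 0.1724, 0.1173]
tool_rot: [3.1, -0.318, -0.061]
ft_force: [-3.3, 0.2, 1.2]
grip_width: 0.009
t 10.6 pos [0.5726 0.1724 0.1173] F [-3.3  0.2  1.2] w 0.01
tool-mm [43.9  1.5  5.7]
twist needed -0.006 tool x yaw -0.205
```

```bash
python3 -m inch '[[-1,5,0,-2,0],[-1,5,0,-2,0]]'; python3 -m inch '[[-1,5,0,-1,0]]'; python3 -m inch '[[-1,5,0,0,0]]'; python3 -m inch '[[-1,4,0,0,0]]'; python3 -c "
from h import *
to([.615,.1619,.11],-.199)"
```

```text
time: 10.85
position: [0.5835, 0.1702, 0.1209]
tool_rot: [3.1, -0.319, -0.061]
ft_force: [-2.6, 1.3, 1.0]
grip_width: 0.005
time: 10.98
position: [0.5892, 0.169, 0.1218]
tool_rot: [3.1, -0.319, -0.059]
ft_force: [-2.1, -0.5, 0.7]
grip_width: 0.007
time: 11.1
position: [0.591, 0.1688, 0.1215]
tool_rot: [3.099, -0.318, -0.071]
ft_force: [-16.6, 2.6, 9.7]
grip_width: 0.006
time: 11.22
position: [0.5908, 0.1691, 0.121]
tool_rot: [3.098, -0.316, -0.085]
ft_force: [-13.7, -0.0, 6.7]
grip_width: 0.004
t 11.22 pos [0.5908 0.1691 0.121 ] F [-13.7  -0.    6.7] w 0.0
tool-mm [25.7  1.8  9.8]
twist needed -0.005 tool x yaw -0.204
```

```bash
python3 -m inch '[[-1,-20,0,0,0],[-1,-50,0,0,0],[-1,-60,0,-20,0],[-1,0,0,-60,0],[-1,0,0,0,0]]'
python3 - <<'E'
from h import *
import cv2
d=ctrl.get_image("side"); cv2.imwrite("pics/s4.png",cv2.resize(d["color"][150:400,180:440,::-1],None,fx=2.9,fy=2.4))
d=ctrl.get_image("top"); cv2.imwrite("pics/t4.png",cv2.resize(d["color"][140:340,150:480,::-1],None,fx=2.4,fy=2.4))
to([.5,.1,.2])
E
```

```text
time: 11.85
position: [0.4661, 0.1942, 0.2055]
tool_rot: [3.094, -0.319, -0.083]
ft_force: [0.4, -0.4, 0.4]
grip_width: 0.008
t 11.95 pos [0.4632 0.1931 0.2011] F [-0.3 -0.8 -1.6] w 0.0
tool-mm [55.1 83.6  1.2]
```

View pics/s4.png

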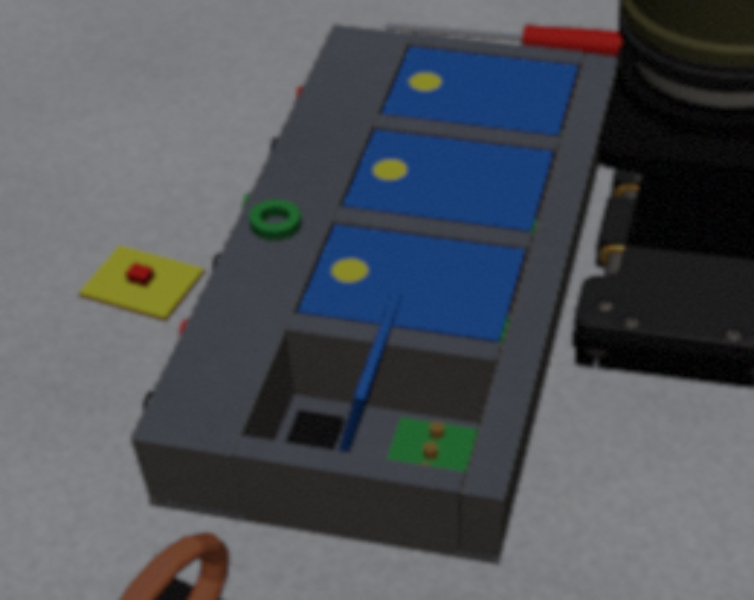

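View pics/t4.png

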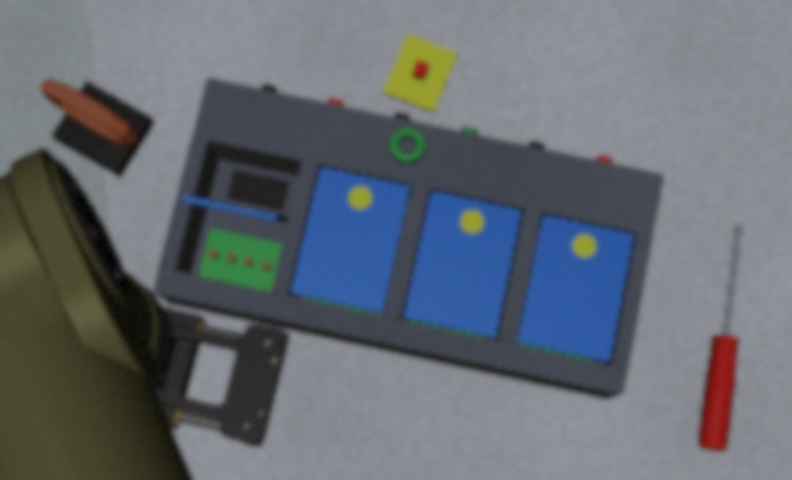

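The side view shows cover 3 standing almost upright, from (395,300) to (347,445). Covers 0–2 are flush. In the top view the core is still at full-image (319.6,200.4), against (319.2,200.0) before. The hand is clear.

```bash
python3 -m inch '[[-1,0,0,0,0],[-1,0,0,0,0]]'; python3 -c "
from bench import ctrl
print(ctrl.close_job())"
```

```text
time: 12.2
position: [0.4639, 0.1923, 0.1996]
tool_rot: [3.09, -0.32, -0.098]
ft_force: [0.5, 0.4, 0.0]
grip_width: 0.007
the job is handed in; nothing more can be done
None
```

Cover 3, the leftmost, was the unsupported one. It now stands open against its stop and the job is handed in (12.2 s on the robot's clock).

- **Finding it:** Covers 0–2 stayed firm at up to about 38, 32 and 30 N, more than a light press needed but well under the 80 N limit. Cover 3 gave way at about 4–6 N.
- **Opening it:** I pressed cover 3 to about 0.6–0.7 rad, then pushed its front edge back with the shut fingers. The first push jammed at about 28 N, apparently on a step higher up the fingers. I backed off, raised the tool and pushed with the fingertips at 2–6 N until the cover met its stop (about 17 N).
- **Last checks:** The final pictures show cover 3 nearly upright, which I estimate from the finger position as about 1.3–1.4 rad. The other three covers are flush. The core moved less than a pixel; the coil, board and driver look unmoved by eye. The hand is clear, with a contact force near zero.
- **One oddity:** The tool was tilted by a few hundredths of a radian after the jam. It had no effect on the result.

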